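# Open the slide tray at the load mark and hold it

### The arm

A 6-joint arm with a two-finger parallel gripper is mounted at the origin on the work surface. World frame = base frame: x ahead of the robot, y to its left, z up, the work surface at z = 0. Lengths are in mm, angles in rad, forces in N, time in s.
With the tool pointing down it reaches from about 275 to 875 mm from the base axis. Payload 12.5 kg.
Tool frame: the origin (TCP) lies midway between the tips of the shut fingers; the grasp point (between the pads) lies 19 mm behind it (ctrl.tcp_to_grasp is the distance from the TCP to the grasp point, in mm); z points along the fingers, x is the direction in which the jaws open and shut, and the axes are right-handed (so a half turn about z gives the same grasp; the last joint's range is limited). The gripper opens to 85 mm and grips with 20 to 120 N. Pads are 22 mm wide; open, the fingers measure 114 mm over their backs; the gripper's body (76 mm by 85 mm) begins 54 mm behind the grasp point. The pads swing forward as they close: fully open they stand 13 mm farther back than shut.
Start: joints at [-1.332, 0.351, 1.652, -0, 1.139, -0.085], TCP at [175.013, -521.397, 231.29] pointing down, gripper open.
Joint ranges: [-2.75, 2.75], [-0.79, 2.1], [0.01, 2.65], [-1.57, 4.71], [0.07, 3.14], [-2.87, 2.87]. Speed limits (rad/s): [2.22, 2.22, 2.79, 3.14, 3.14, 3.14].

### API

Orientations are given as a unit quaternion [x, y, z, w].
In Python, from bench import ctrl gives the robot as it stands.
- The arm moves only by the shell command python3 -m jog 'ROWS'. ROWS is JSON, a list of rows, each a list of 3 entries, a list of its own where there are three numbers: the shift along the tool's x, y, z in m, then the turn about the tool's z in rad, then the finger opening in m, from 0 to 0.0854. A call has 1 to 20 rows; each row shifts and turns the commanded pose from where the row before left it, along the tool's axes as they then stand; what a row does not reach is not made up. A row lasts 1/8 s, in which the tool goes at most 62.5 mm and 10.7 degrees, less where a joint would pass 70% of its speed; a pose out of reach is approached as far as the arm can. A call is refused whole if a number of a shift passes 0.0625 or a number of a turn 0.188, either way. A call with a gripper value outside its range is refused whole. The fingers move at their own pace and stop on an object; the grip force is fixed at half the most. Time passes only in rows, so rows that do not move let the fingers close. It gives the time, the measured TCP pose, the force and the opening at its end, in the units of the state.
- ctrl.observe(): the state, without advancing time (a new reading comes with each control period).
- ctrl.snapshot(name): name is "scene" or "top" or "wrist"; returns a dict with "img" (400x640x3 uint8, red, green, blue), "intrinsics" (3x3 intrinsics, pixels), "k1" (the pictures are not rectified: a ray, as slopes to the right and down, at radius r is drawn at 1 + k1 r^2 times it, then the intrinsics apply), "position" and "rotation" of the camera in the world; the wrist camera has in their place "mount" (4x4, takes a point from camera to tool coordinates, whose origin is the TCP and whose axes are the tool frame's). Camera axes: x right, y down, z forward; pixel columns grow to the right and rows downward; lengths in mm; the calibration is good to about 2 mm. A picture is of the moment at which its call begins: read the wrist's pose just before it. There is no depth.
- ctrl.hand_in(): hands the job in, once; it reports no verdict.
The state is a dict: "clock": time; "joint_pos": joint angles; "dq": joint speeds; "tau": joint torques, N m; "tcp_pos": TCP position; "eef_rot": TCP orientation; "wrist_force": force on the tool from outside, world axes, zero at the start; "ft_torque": the same for the moment, N m; "width": opening from 0.0 (shut) to 1.0 (fully open).
Only numpy, scipy, OpenCV 4.12 (cv2) and the standard library are available. Lean on these libraries where they do the work, as an engineer would, in place of code of your own. Each camera call takes 0.05 s, during which the arm holds its last target.

### The job

Turn the black handwheel, over as many grasps as it takes, until the carriage's yellow pointer stands at the red load marker, and only then pull the spring-loaded slide tray out by its blue grip until the red line across the tray meets the red lines on the carriage. The tray springs back if let go, so finish while still holding it there, ready for a slide, with the pointer still at the marker; leave the other things on the table where they stand.

Things in the scene. Friction and masses are not known exactly. Their poses are not given: they have to be found in the camera images.
- station: white base plate of the slide stage, 200 (x) x 400 (y) x 30 mm, fixed; origin centre of underside; x points from front to back (away from the robot, yawed up to 0.25 rad), y along its rails, z up. An optics pillar 218 mm tall at its -y end has a head and objective overhanging as far as y = -50 mm at x = -15 to 40 mm; the handwheel is at its +y end
- wheel: black round handwheel, upright axis, 58 mm across, 28 mm tall, top 113 mm above the table; origin on its axis at its underside. Grip across its rim from above in any direction. CLOCKWISE seen from above drives the carriage towards the wheel (+y of the station), 22 mm per radian; 2 to 4 rad are needed. Turns stiffly (0.15 N m), stays where left
- wheel_grip (a point): point on the handwheel's axis, half-way up its rim, 101 mm above the table: centre to grip
- pointer (a point): tip of the yellow pointer on the back (+x) edge of the carriage, 47 mm above the table; axes as the station's; moves along the station's y with the carriage, beside the scale. The carriage, 140 (x) x 110 (y) mm, top 80 mm above the table, runs on the rails and starts near the optics end
- load_marker: red load marker (16 mm wide clamp with a 3 mm upright blade, 22 mm tall) fixed on the scale at the back of the station; origin at the centre of the blade's foot, axes as the station's. The pointer is at the marker when both have the same y in the station's frame
- tray: aluminium tray, 78 mm wide, in the carriage; slides out to -x of the station (towards the robot) up to 80 mm against a spring (6 N home, 12 N at the mark) that pulls it home. At its front a blue upright grip plate, 12 (x) x 64 (y) x 54 mm, top 122 mm above the table, 39 mm clear of the carriage's front when home. Origin under the tray, axes as the station's
- tray_grip (a point): point in the blue grip of the tray, at the middle of its thickness and width, 104 mm above the table (18 mm below the grip's top): to pinch from above with the fingers closing along x of the station
- tray_line (a point): middle of the red line (3 mm wide) across the tray's top, 68 mm above the table; axes as the station's. It moves with the tray and starts 50 mm behind (+x of) the mark
- tray_mark (a point): point half-way between the two red lines on top of the carriage's side cheeks, on the carriage; axes as the station's. The tray is at the mark when tray_line and tray_mark have the same x in the station's frame, i.e. tray pulled 50 mm
- dropper: small amber dropper bottle, 28 mm across, 70 mm tall; a bystander, origin at the centre of its underside
- petri: closed clear petri dish, 90 mm across, 16 mm tall; a bystander, origin at the centre of its underside
- reagent: white reagent bottle with blue cap, 72 mm across, 150 mm tall; a bystander, origin at the centre of its underside
- slidebox: blue box of microscope slides, 92 x 102 x 36 mm; a bystander, origin at the centre of its underside
- beaker: empty glass beaker, 70 mm across, 90 mm tall; a bystander, origin at the centre of its underside
- pen: white marker pen with green cap lying on the table, 12 x 120 x 12 mm; a bystander, origin at the centre of its underside

How it is judged (in metres and radians):
On the way, in this order (a step that is already met when the one before it is completed fails the run):
1. the handwheel, in the fingers, has brought the pointer to the load marker (within 5 mm), the tray still in (y of pointer in the frame of load_marker between -0.005 and 0.005 m and contact force between the fingers and wheel above 1 N and x of tray_line in the frame of tray_mark above 0.04 m), for 0.1 s.
2. the fingers hold the tray with its line at the carriage's lines (within 5 mm) (x of tray_line in the frame of tray_mark between -0.005 and 0.005 m and contact force between the fingers and tray above 3 N), for 0.3 s.
At the end, for the whole second after the job is handed in: The fingers hold the tray still (finger force on it above 3 N, slower than 10 mm/s) with its red line within 5 mm of the carriage's red lines, and the pointer is within 5 mm of the load marker (all of step 2 and y of pointer in the frame of load_marker between -0.005 and 0.005 m and linear speed of tray below 0.01 m/s); the arm keeps its last pose, push and grip.
It fails at once if a bystander is knocked or shifted (more than 20 mm, or tipped over 0.4 rad) (distance of any of dropper, petri, reagent, slidebox, beaker, pen from where it was at the start of the episode above 0.02 m or angle between any of dropper, petri, reagent, slidebox, beaker, pen's own z axis and vertical above 0.4 rad).
It fails at once if the tray is pulled out (over 20 mm) while the pointer is still off the load marker (over 15 mm) (x of tray_line in the frame of tray_mark below 0.03 m and not (y of pointer in the frame of load_marker between -0.015 and 0.015 m)).
It also fails if it takes over 59 s, if anything falls off the work surface, if the arm or the gripper's body presses on something with over 40 N, if the wrist force passes 120 N, or if a joint passes its speed limit or range.

## Working session

There is one attempt and no reset: what is moved stays moved. The work goes in short steps, Python scripts to look and compute and a shell command to move; the robot and the scene stay as the last step left them, time stands still between calls to the robot, and variables do not carry over. Pictures are saved under pics/ and viewed, and the job is handed in when it is done.

```bash
ls; mkdir -p pics
python3 - <<'E'
from bench import ctrl
import cv2
s=ctrl.observe();print(s['clock'],s['tcp_pos'],s['eef_rot'],s['wrist_force'],s['width'],ctrl.tcp_to_grasp)
for n in ['scene','top','wrist']:
    d=ctrl.snapshot(n);cv2.imwrite(f'pics/{n}0.png',d['img'][:,:,::-1])
    print(n,{k:(v.tolist() if hasattr(v,'tolist') else v) for k,v in d.items() if k!='img'})
E
```

```text
pics
0.0 [ 174.92979816 -521.08906088  230.75063322] [ 8.11836383e-01 -5.83884702e-01 -4.43562657e-04 -3.81257384e-04] [-0.30775945  0.58203101 -0.6350738 ] 1.0014565243512694 18.700000000000003
scene {'intrinsics': [[374.08247516522357, 0.0, 318.8755189934427], [0.0, 374.08247516522357, 197.4936736809955], [0.0, 0.0, 1.0]], 'k1': -0.021474252451526687, 'position': [966.6934478610538, 203.37605403621467, 713.1333101355208], 'rotation': [0.478788268792769, 0.813102013087341, -0.2862629616867455, -0.1663743572371344]}
top {'intrinsics': [[394.3975318823894, 0.0, 322.93136700045017], [0.0, 394.3975318823894, 201.94560435151325], [0.0, 0.0, 1.0]], 'k1': 0.008867649002153095, 'position': [421.21483963179116, -33.23240231079354, 1024.0598223496029], 'rotation': [-0.6981138888016281, 0.7109542024726428, -0.058809558483397216, 0.06101275341880708]}
wrist {'intrinsics': [[302.6800285513871, 0.0, 319.7254974161686], [0.0, 302.6800285513871, 197.3722754550483], [0.0, 0.0, 1.0]], 'k1': -0.05059660103459226, 'mount': [[0.9999992616201012, 0.0012036488885686539, 0.00016729794772874155, 0.42991072466080915], [-0.0011916693472853485, 0.9443107691076735, 0.3290528092441073, -84.27997298377056], [0.00023808279443714473, -0.32905276564196384, 0.94431150619907, -142.9271719106267], [0.0, 0.0, 0.0, 1.0]]}
```

View pics/top0.png

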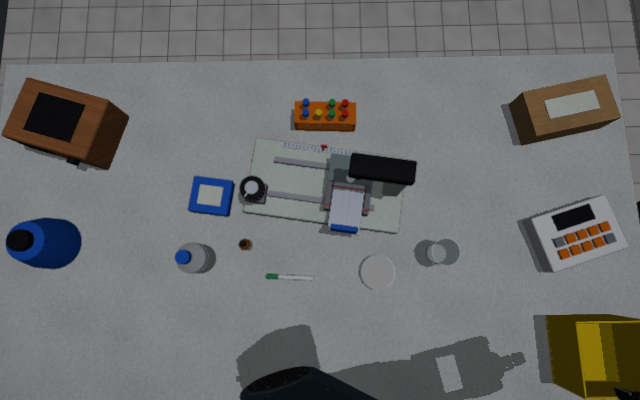

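View pics/scene0.png

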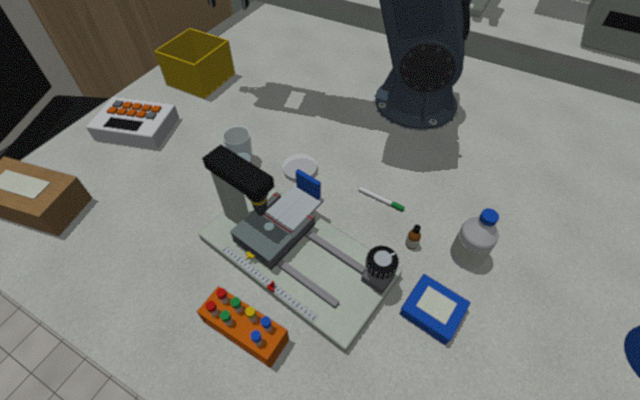

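Run:
```python
import cv2
im=cv2.imread('pics/top0.png');c=im[90:290,190:490];cv2.imwrite('pics/topz.png',cv2.resize(c,(780,520),interpolation=cv2.INTER_CUBIC))
im=cv2.imread('pics/scene0.png');print(im.shape)
```

```text
(400, 640, 3)
```

View pics/topz.png

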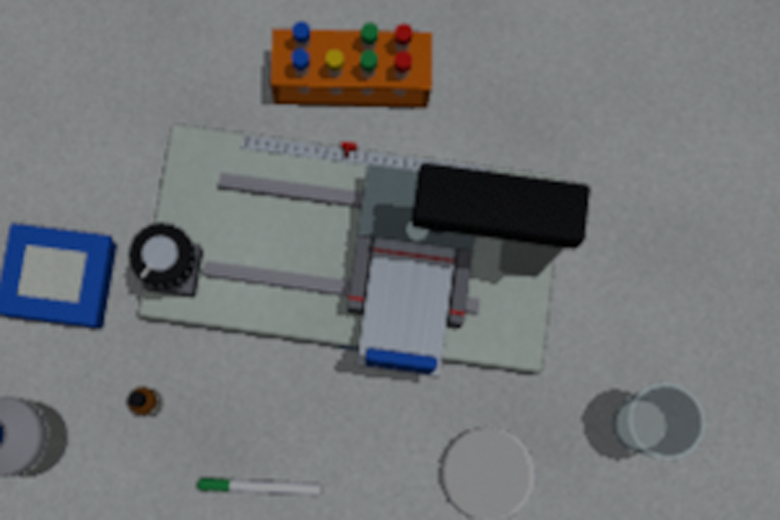

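Run:
```python
import cv2
im=cv2.imread('pics/scene0.png');c=im[140:350,190:410];cv2.imwrite('pics/scz.png',cv2.resize(c,(628,600),interpolation=cv2.INTER_CUBIC))
```

```text
(no output)
```

View pics/scz.png

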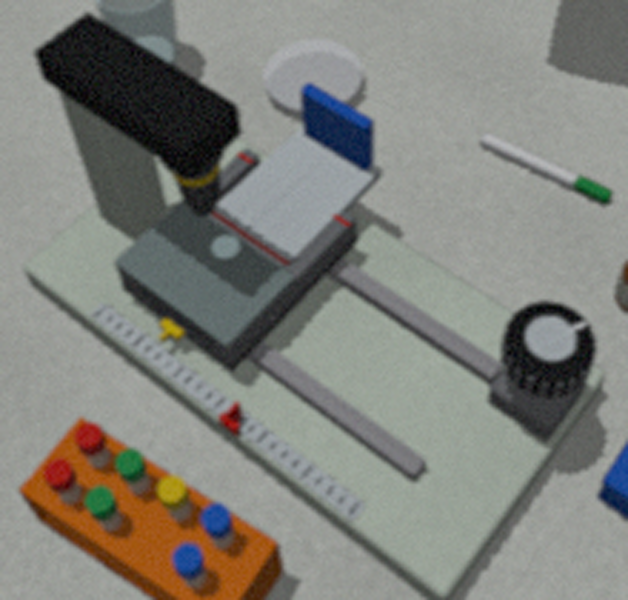

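```bash
cat > h.py <<'E'
import numpy as np,cv2
from scipy.spatial.transform import Rotation as R
from bench import ctrl
def cam(d,s=None):
    K=np.array(d['intrinsics']);k1=d['k1']
    if 'mount' in d:
        M=np.array(d['mount']);Rt=R.from_quat(s['eef_rot']).as_matrix()
        return K,k1,Rt@M[:3,:3],Rt@M[:3,3]+np.array(s['tcp_pos'])
    return K,k1,R.from_quat(d['rotation']).as_matrix(),np.array(d['position'])
def ray(c,uv,z):
    K,k1,Rc,p=c
    m=cv2.undistortPoints(np.array([[uv]],float),K,np.array([k1,0,0,0,0.]))[0,0]
    v=Rc@np.array([m[0],m[1],1]);return p+v*(z-p[2])/v[2]
def proj(c,P):
    K,k1,Rc,p=c
    q=Rc.T@(np.array(P,float)-p);m=q[:2]/q[2];m=m*(1+k1*(m@m));return K[:2,:2]@m+K[:2,2]
def snap(n,name=None):
    s=ctrl.observe();d=ctrl.snapshot(n)
    if name: cv2.imwrite('pics/%s.png'%name,d['img'][:,:,::-1])
    return d,cam(d,s),s
E
python3 - <<'E'
from h import *
np.set_printoptions(precision=1,suppress=True)
d,T,s=snap('top');d,S,s=snap('scene')
t=lambda u,v,z:print('top',u,v,ray(T,(u/2.6+190,v/2.6+90),z))
k=lambda u,v,z:print('scn',u,v,ray(S,(u*220/628+190,v*.35+140),z))
print('corners');[t(*a) for a in [(172,126,30),(138,318,30),(541,371,30)]]
print('cornS');[k(*a) for a in [(28,268,30),(440,597,30),(603,375,30)]]
print('wheel');t(160,253,113);k(549,337,113);t(165,257,113)
print('grip top');t(366,354,122);t(436,365,122);k(304,88,122);k(372,128,122)
print('pointer');k(172,328,47);print('marker');k(232,418,45);t(348,146,50)
print('tray line');t(375,249,68);t(453,260,68);print('marks');t(355,298,80);t(457,313,80);k(247,157,80);k(343,221,80)
E
```

```text
corners
top 172 126 [764.2 141.   30. ]
top 138 318 [568.5 172.2  30. ]
top 541 371 [ 509.4 -219.6   30. ]
cornS
scn 28 268 [ 704.1 -242.3   30. ]
scn 440 597 [768.7 141.6  30. ]
scn 603 375 [576.5 174.1  30. ]
wheel
top 160 253 [615.5 136.  113. ]
scn 549 337 [615.3 137.6 113. ]
top 165 257 [611.7 131.5 113. ]
grip top
top 366 354 [519.  -48.8 122. ]
top 436 365 [ 508.2 -110.2  122. ]
scn 304 88 [ 513.4 -106.2  122. ]
scn 372 128 [523.3 -42.3 122. ]
pointer
scn 172 328 [ 700.1 -107.5   47. ]
marker
scn 232 418 [736.3 -32.4  45. ]
top 348 146 [733.4 -36.6  50. ]
tray line
top 375 249 [625.1 -60.4  68. ]
top 453 260 [ 613.1 -134.3   68. ]
marks
top 355 298 [576.2 -40.4  80. ]
top 457 313 [ 560.3 -134.9   80. ]
scn 247 157 [ 563.5 -129.2   80. ]
scn 343 221 [580.  -35.1  80. ]
```

```bash
python3 -m jog '[[[-0.030,-0.039,0],0,0.085],[[-0.030,-0.039,0],0,0.085],[[-0.030,-0.039,0],0,0.085],[[-0.030,-0.039,0],0,0.085],[[-0.030,-0.039,0],0,0.085],[[-0.030,-0.039,0],0,0.085],[[-0.030,-0.039,0],0,0.085],[[-0.030,-0.039,0],0,0.085],[[-0.030,-0.039,0],0,0.085],[[-0.030,-0.039,0],0,0.085],[[-0.030,-0.039,0],0,0.085],[[-0.030,-0.039,0],0,0.085],[[-0.030,-0.039,0],0,0.085],[[-0.030,-0.039,0],0,0.085],[[-0.030,-0.039,0],0,0.085],[[-0.030,-0.039,0],0,0.085]]'
python3 -m jog '[[[0,0,0],-0.18,0.085],[[0,0,0],-0.18,0.085],[[0,0,0],-0.18,0.085],[[0,0,0],-0.18,0.085],[[0,0,0],-0.18,0.085],[[0,0,0],-0.18,0.085],[[0,0,0],-0.18,0.085],[[0,0,0],-0.18,0.085],[[0,0,0],-0.18,0.085],[[0,0,0],-0.18,0.085],[[0,0,0],-0.18,0.085],[[0,0,0],-0.18,0.085],[[0,0,0],-0.18,0.085],[[0,0,0],-0.18,0.085],[[0,0,0],-0.18,0.085],[[0,0,0],-0.18,0.085],[[0,0,0],-0.18,0.085],[[0,0,0],-0.18,0.085]]'
python3 - <<'E'
from h import *
d,c,s=snap('wrist','w1');print(s['clock'],s['tcp_pos'],s['joint_pos'],R.from_quat(s['eef_rot']).as_matrix()[:,0]);snap('top','t1')
E
```

```text
clock: 2.25
tcp_pos: [614.6, 133.7, 231.2]
eef_rot: [0.812, -0.584, -0.0, 0.0]
wrist_force: [1.0, -1.0, 0.4]
width: 0.993
clock: 4.5
tcp_pos: [613.8, 132.2, 231.1]
eef_rot: [0.541, 0.841, -0.0, -0.0]
wrist_force: [0.7, 0.1, -0.6]
width: 0.996
4.5 [613.78344109 132.18808403 231.10401899] [ 1.37992938e-01  4.93065120e-01  1.43680875e+00  9.19632660e-06
  1.21208139e+00 -1.86095716e+00] [-4.15188972e-01  9.09735184e-01  1.11994402e-04]
```

View pics/w1.png

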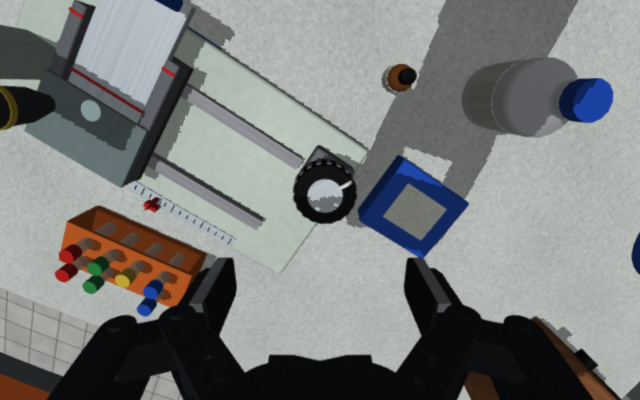

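Run:
```python
from h import *
np.set_printoptions(precision=1,suppress=True)
d,c,s=snap('wrist')
im=d['img']
print('wheel',ray(c,(325,193),113),'wheel hub',ray(c,(324,194),113))
cv2.imwrite('pics/w1z.png',cv2.resize(im[150:240,100:380,::-1],(784,252),interpolation=cv2.INTER_CUBIC))
m=cv2.imread('pics/t1.png');cv2.imwrite('pics/t1z.png',cv2.resize(m[120:240,220:420],(800,480),interpolation=cv2.INTER_CUBIC))
```

```text
wheel [612.8 136.8 113. ] wheel hub [614.  136.4 113. ]
```

View pics/w1z.png

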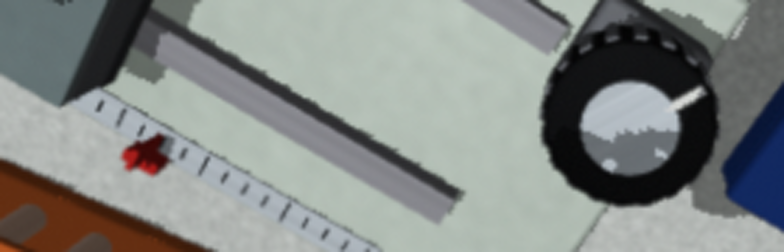

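View pics/t1z.png

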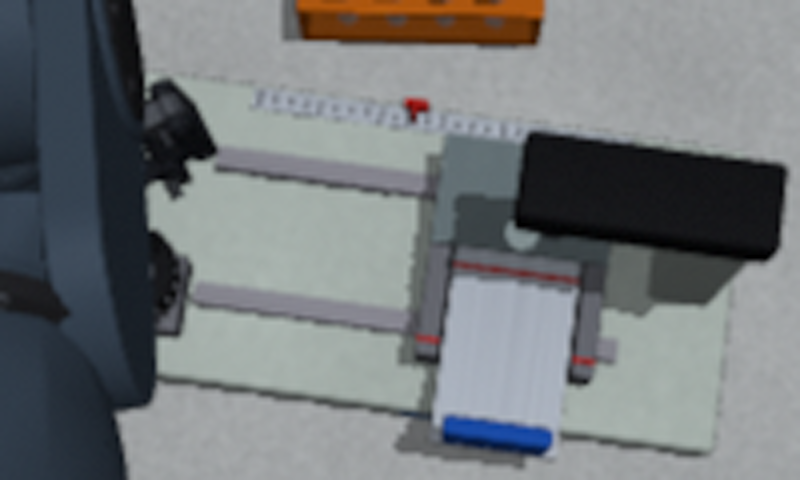

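```bash
python3 -m jog '[[[0.004,0.002,0],0,0.085],[[0,0,0],0,0.085],[[0,0,0.025],0,0.085],[[0,0,0.025],0,0.085],[[0,0,0.025],0,0.085],[[0,0,0.025],0,0.085],[[0,0,0.025],0,0.085],[[0,0,0.015],0,0.085],[[0,0,0.011],0,0.085],[[0,0,0],0,0.085],[[0,0,0],0,0.085]]'
python3 - <<'E'
from h import *
d,c,s=snap('wrist','w2');print(s['clock'],s['tcp_pos'],s['wrist_force'])
E
```

```text
clock: 6.02
tcp_pos: [614.5, 136.7, 81.1]
eef_rot: [0.543, 0.84, 0.0, 0.0]
wrist_force: [-0.5, -0.1, -0.1]
width: 0.995
6.025 [614.50223736 136.72908106  81.07560443] [-0.50110275 -0.05552237 -0.0989949 ]
```

View pics/w2.png

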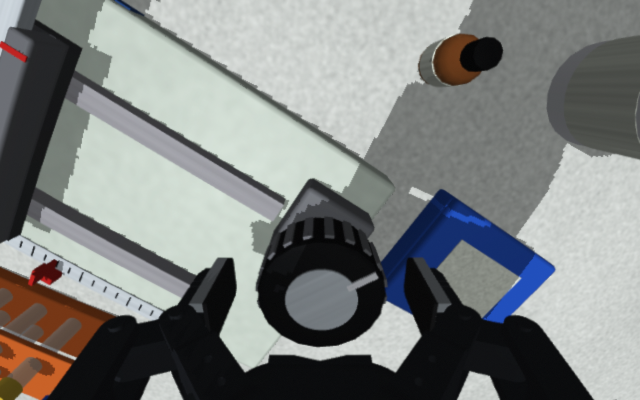

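The wheel (about 321,295) sits centred between the open pads, which straddle it at columns 225 and 415. I'm closing now.

```bash
python3 -m jog '[[[0,0,0],0,0.04],[[0,0,0],0,0.04],[[0,0,0],0,0.04],[[0,0,0],0,0.04],[[0,0,0],0,0.04]]'
python3 -m jog '[[[0,0,0],0.09,0.04],[[0,0,0],0.09,0.04],[[0,0,0],0.09,0.04],[[0,0,0],0.09,0.04],[[0,0,0],0.09,0.04],[[0,0,0],0.09,0.04],[[0,0,0],0,0.04]]'
python3 - <<'E'
from h import *
d,c,s=snap('wrist','w3');print(s['clock'],s['tcp_pos'],s['wrist_force'],s['ft_torque']);snap('scene','s3')
m=cv2.imread('pics/s3.png');cv2.imwrite('pics/s3z.png',cv2.resize(m[200:330,190:340],(780,676),interpolation=cv2.INTER_CUBIC)[:600])
E
```

```text
clock: 6.7
tcp_pos: [614.0, 137.2, 81.2]
eef_rot: [0.543, 0.84, 0.0, -0.0]
wrist_force: [-4.0, 2.3, 8.0]
width: 0.666
clock: 7.58
tcp_pos: [614.0, 138.0, 81.3]
eef_rot: [0.748, 0.664, 0.001, -0.001]
wrist_force: [-4.1, 7.8, 7.9]
width: 0.665
7.575 [613.95336832 138.02021977  81.30052114] [-4.09189051  7.8138835   7.93128816] [ 1.42298997  0.69615114 -0.15060342]
```

View pics/w3.png

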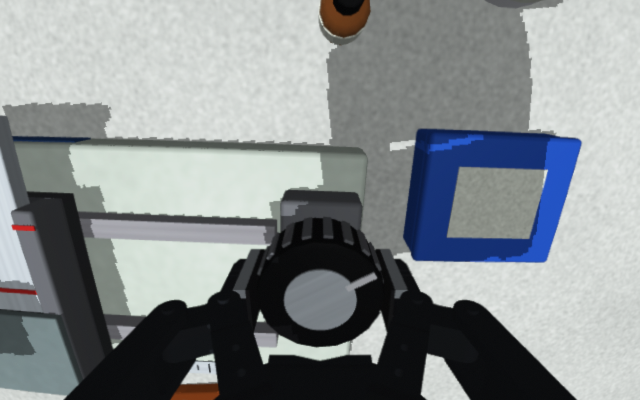

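View pics/s3z.png

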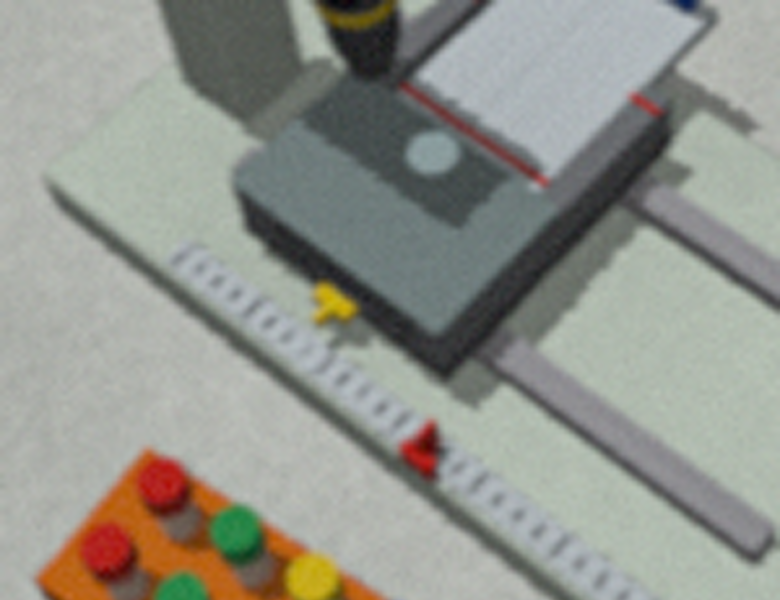

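```bash
python3 -m jog '[[[0,0,0],0.15,0.04],[[0,0,0],0.15,0.04],[[0,0,0],0.15,0.04],[[0,0,0],0.15,0.04],[[0,0,0],0.15,0.04],[[0,0,0],0.15,0.04],[[0,0,0],0.15,0.04],[[0,0,0],0.15,0.04],[[0,0,0],0.15,0.04],[[0,0,0],0.15,0.04],[[0,0,0],0.15,0.04],[[0,0,0],0.15,0.04],[[0,0,0],0.15,0.04],[[0,0,0],0.15,0.04],[[0,0,0],0.15,0.04],[[0,0,0],0.15,0.04],[[0,0,0],0,0.04]]'
python3 - <<'E'
from h import *
d,c,s=snap('wrist','w4');print(s['clock'],s['tcp_pos'],s['wrist_force'],s['ft_torque'],s['joint_pos']);snap('scene','s4');snap('top','t4')
m=cv2.imread('pics/s4.png');cv2.imwrite('pics/s4z.png',cv2.resize(m[210:310,220:320],(600,600),interpolation=cv2.INTER_CUBIC)[:600])
m=cv2.imread('pics/t4.png');cv2.imwrite('pics/t4z.png',cv2.resize(m[120:240,220:420],(800,480),interpolation=cv2.INTER_CUBIC))
E
```

```text
clock: 9.8
tcp_pos: [616.9, 138.7, 81.4]
eef_rot: [0.889, -0.457, 0.003, -0.003]
wrist_force: [14.9, 13.7, -5.2]
width: 0.664
9.8 [616.92182756 138.71677516  81.4094332 ] [14.91119848 13.67977976 -5.20076466] [ 1.85895751 -2.038659   -0.13819578] [0.14665748 0.66871005 1.54407401 0.00272926 0.92054203 1.09430234]
```

View pics/s4z.png

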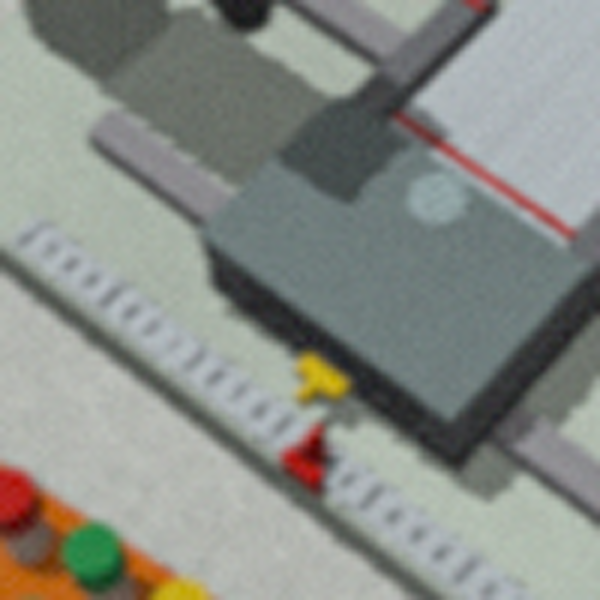

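View pics/t4z.png

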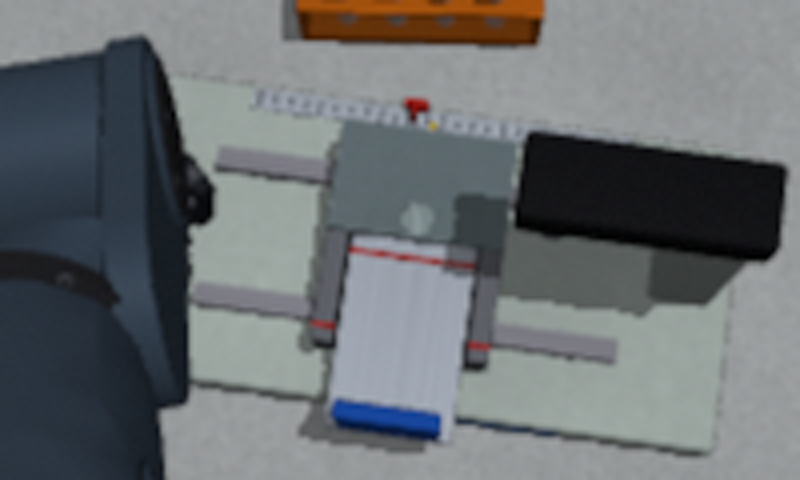

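Run:
```python
import cv2,numpy as np
np.set_printoptions(precision=1,suppress=True)
from h import *
ctx={}
d=ctrl.snapshot('top');T=cam(d);ti=d['img'].astype(int)
d=ctrl.snapshot('scene');S=cam(d);si=d['img'].astype(int)
th=-0.152;ys=np.array([-np.sin(th),np.cos(th),0]);xs=np.array([np.cos(th),np.sin(th),0])
f=lambda n,c,im,mask,box,zs:[print(n,uv:=np.argwhere(m)[:,::-1].mean(0)+[box[0],box[1]],m.sum(),[(z,(xs@ray(c,uv,z)).round(1),(ys@ray(c,uv,z)).round(1)) for z in zs]) for m in [mask(im[box[1]:box[3],box[0]:box[2]])]]
red=lambda a:(a[...,0]>110)&(a[...,1]<70)&(a[...,2]<80)
yel=lambda a:(a[...,0]>130)&(a[...,1]>100)&(a[...,2]<80)
f('top red',T,ti,red,(310,138,340,160),(36,50))
f('top yel',T,ti,yel,(310,145,340,160),(47,))
f('scn red',S,si,red,(260,270,285,300),(34,45,54))
f('scn yel',S,si,yel,(260,265,285,282),(47,))
# tip / blade
for n,u,v,zs in [('tip',303,398,[47]),('bladetop',316,427,[52,56,60])]:
  for z in zs:
    p=ray(S,(u/6+220,v/6+210),z);print(n,z,xs@p,ys@p)
a=np.vstack([np.repeat(np.repeat(ti[135:165,305:345],15,0),15,1)]);b=np.repeat(np.repeat(si[262:296,255:295],15,0),15,1)
cv2.imwrite('pics/za.png',a[:,:,::-1]);cv2.imwrite('pics/zb.png',b[:,:,::-1])
```

```text
top red [323.6 145.7] 10 [(36, np.float64(736.0), np.float64(76.3)), (50, np.float64(731.6), np.float64(75.6))]
top yel [328. 151.] 1 [(47, np.float64(720.0), np.float64(62.7))]
scn red [270.5 286.6] 28 [(34, np.float64(731.1), np.float64(74.3)), (45, np.float64(734.2), np.float64(78.8)), (54, np.float64(736.8), np.float64(82.4))]
scn yel [272.9 272.5] 40 [(47, np.float64(709.7), np.float64(63.0))]
tip 47 718.6703784181691 64.88491568661154
bladetop 52 725.228354479347 77.20270681319428
bladetop 56 726.4355244727705 78.83747978967253
bladetop 60 727.6426944661941 80.47225276615075[ WARN:0@1.650] global loadsave.cpp:1063 imwrite_ Unsupported depth image for selected encoder is fallbacked to CV_8U.
```

View pics/za.png

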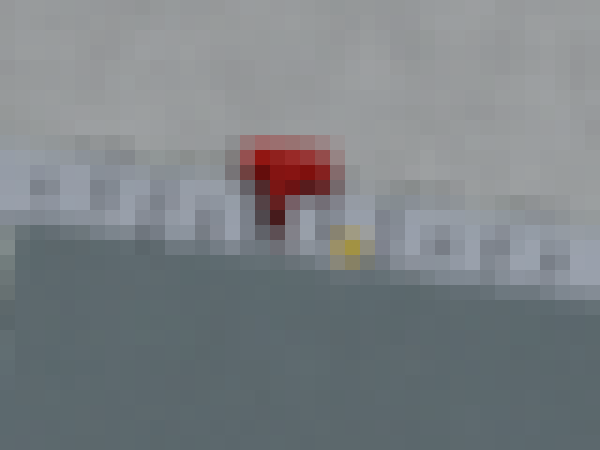

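View pics/zb.png

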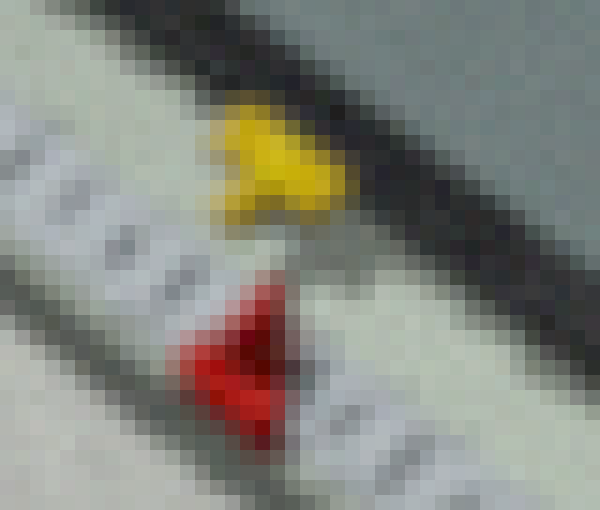

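```bash
python3 -m jog '[[[0,0,0],0.12,0.04],[[0,0,0],0.12,0.04],[[0,0,0],0.12,0.04],[[0,0,0],0.10,0.04],[[0,0,0],0,0.04],[[0,0,0],0,0.04]]'
python3 - <<'E'
import cv2,numpy as np
np.set_printoptions(precision=1,suppress=True)
from h import *
s=ctrl.observe();print(s['clock'],s['tcp_pos'],s['wrist_force'],s['ft_torque'],s['joint_pos'][5])
d=ctrl.snapshot('top');T=cam(d);ti=d['img']
d=ctrl.snapshot('scene');S=cam(d);si=d['img']
a=np.repeat(np.repeat(ti[135:165,305:345],15,0),15,1);b=np.repeat(np.repeat(si[262:296,255:295],15,0),15,1)
cv2.imwrite('pics/za2.png',a[:,:,::-1]);cv2.imwrite('pics/zb2.png',b[:,:,::-1])
E
```

```text
clock: 10.8
tcp_pos: [617.2, 138.0, 81.4]
eef_rot: [0.762, -0.647, 0.002, -0.004]
wrist_force: [15.4, 9.4, -6.6]
width: 0.661
10.8 [617.2 138.   81.4] [15.4  9.4 -6.6] [ 1.  -2.2 -0.1] 1.55224568708691
```

View pics/za2.png

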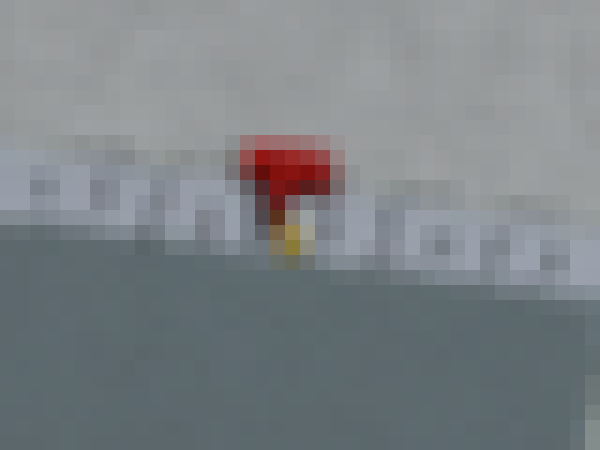

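View pics/zb2.png

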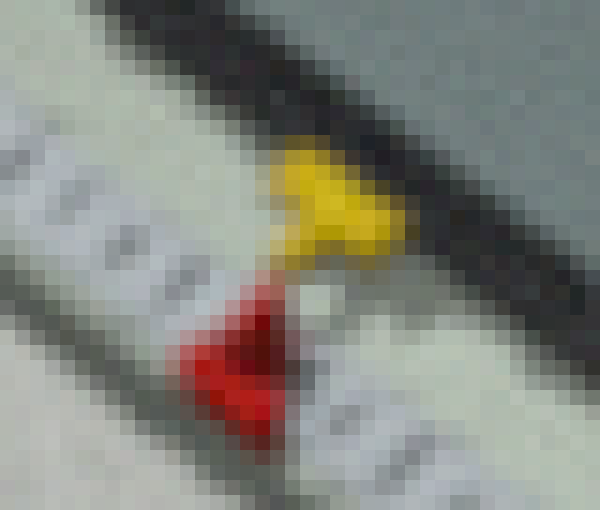

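Run:
```python
from h import *
d=ctrl.snapshot('top');T=cam(d);S=cam(ctrl.snapshot('scene'))
for th in(-0.145,-0.155):
  ys=np.array([-np.sin(th),np.cos(th),0]);xs=np.array([np.cos(th),np.sin(th),0])
  def f(n,c,u,v,z):
    p=ray(c,(u,v),z);print(n,z,round(xs@p,1),round(ys@p,1))
  q=lambda u,v,o:(u/15+o[0]-.5,v/15+o[1]-.5)
  t=(305,135);s=(255,262)
  print(th)
  f('T tip',T,*q(291,240,t),47)
  f('T tip/blade',T,*q(277,215,t),47); f('T blade',T,*q(277,215,t),40);f('T clamp L',T,*q(240,165,t),36);f('T clamp R',T,*q(338,165,t),36)
  f('S tip',S,*q(278,265,s),47)
  f('S bladetop',S,*q(278,280,s),50);f('S bladetop',S,*q(278,280,s),55)
  f('S clampL',S,*q(175,360,s),36);f('S clampR',S,*q(265,455,s),36);f('S clampL',S,*q(175,360,s),32);f('S clampR',S,*q(265,455,s),32)
```

```text
-0.145
T tip 47 720.4 68.2
T tip/blade 47 724.5 71.2
T blade 40 726.7 71.5
T clamp L 36 736.1 79.2
T clamp R 36 738.2 62.3
S tip 47 720.6 67.8
S bladetop 50 723.1 70.5
S bladetop 55 724.7 72.5
S clampL 36 735.5 61.7
S clampR 36 738.3 79.8
S clampL 32 734.4 60.0
S clampR 32 737.1 78.3
-0.155
T tip 47 719.7 75.4
T tip/blade 47 723.8 78.4
T blade 40 725.9 78.8
T clamp L 36 735.2 86.6
T clamp R 36 737.5 69.7
S tip 47 719.9 75.0
S bladetop 50 722.4 77.7
S bladetop 55 723.9 79.8
S clampL 36 734.8 69.0
S clampR 36 737.4 87.2
S clampL 32 733.7 67.4
S clampR 32 736.3 85.7
```

```bash
python3 -m jog '[[[0,0,0],0.05,0.04],[[0,0,0],0.05,0.04],[[0,0,0],0.04,0.04],[[0,0,0],0,0.04],[[0,0,0],0,0.04],[[0,0,0],0,0.04]]'
python3 - <<'E'
import cv2,numpy as np
np.set_printoptions(precision=1,suppress=True)
from h import *
s=ctrl.observe();print(s['clock'],s['tcp_pos'],s['wrist_force'],s['ft_torque'],s['joint_pos'])
d=ctrl.snapshot('top');T=cam(d);ti=d['img']
d=ctrl.snapshot('scene');S=cam(d);si=d['img']
a=np.repeat(np.repeat(ti[135:165,305:345],15,0),15,1);b=np.repeat(np.repeat(si[262:296,255:295],15,0),15,1)
cv2.imwrite('pics/za3.png',a[:,:,::-1]);cv2.imwrite('pics/zb3.png',b[:,:,::-1])
cv2.imwrite('pics/t5.png',ti[:,:,::-1]);cv2.imwrite('pics/s5.png',si[:,:,::-1])
E
```

```text
clock: 11.75
tcp_pos: [617.2, 137.8, 81.4]
eef_rot: [0.715, -0.699, 0.002, -0.004]
wrist_force: [15.3, 7.1, -5.5]
width: 0.662
11.75 [617.2 137.8  81.4] [15.3  7.1 -5.5] [ 0.7 -2.2 -0.2] [0.1 0.7 1.5 0.  0.9 1.7]
```

View pics/za3.png

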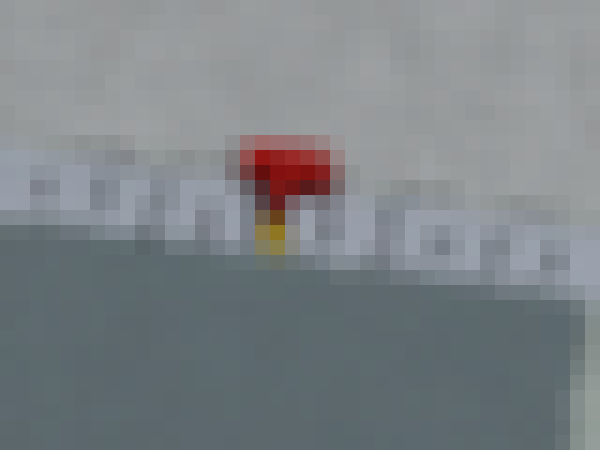

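View pics/zb3.png

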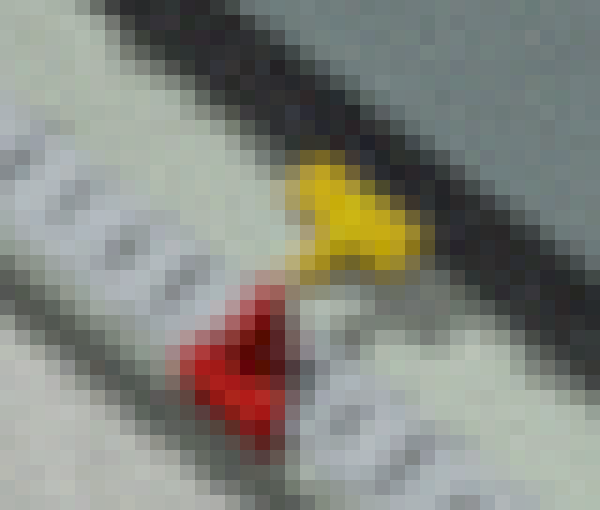

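```bash
python3 -m jog '[[[0,0,0],0,0.085],[[0,0,0],0,0.085],[[0,0,0],0,0.085],[[0,0,0],0,0.085],[[0,0,-0.02],0,0.085],[[0,0,-0.03],0,0.085],[[0,0,-0.03],-0.14,0.085],[[0,0,-0.03],-0.14,0.085],[[0,0,-0.03],-0.14,0.085],[[0,0,0],-0.14,0.085],[[0,0,0],-0.14,0.085],[[0,0,0],-0.14,0.085],[[0,0,0],-0.14,0.085],[[0,0,0],-0.14,0.085],[[0,0,0],-0.14,0.085],[[0,0,0],-0.14,0.085]]'
python3 - <<'E'
from h import *
np.set_printoptions(precision=4,suppress=True)
s=ctrl.observe();print(s['clock'],s['tcp_pos'],s['joint_pos'],R.from_quat(s['eef_rot']).as_matrix()[:,0])
d,c,s=snap('wrist','w6');d,T,s=snap('top','t6');snap('scene','s6')
m=cv2.imread('pics/t6.png');cv2.imwrite('pics/t6z.png',cv2.resize(m[120:240,220:420],(800,480),interpolation=cv2.INTER_CUBIC))
m=cv2.imread('pics/s6.png');cv2.imwrite('pics/s6z.png',cv2.resize(m[160:300,220:360],(600,600),interpolation=cv2.INTER_CUBIC)[:600])
E
```

```text
clock: 13.85
tcp_pos: [614.1, 136.7, 221.9]
eef_rot: [0.997, -0.071, 0.001, -0.0]
wrist_force: [0.3, 0.1, -0.2]
width: 0.993
13.85 [614.1231 136.6691 221.8902] [0.145  0.503  1.4443 0.     1.1929 0.2874] [ 0.9899 -0.1419  0.0012]
```

View pics/t6z.png

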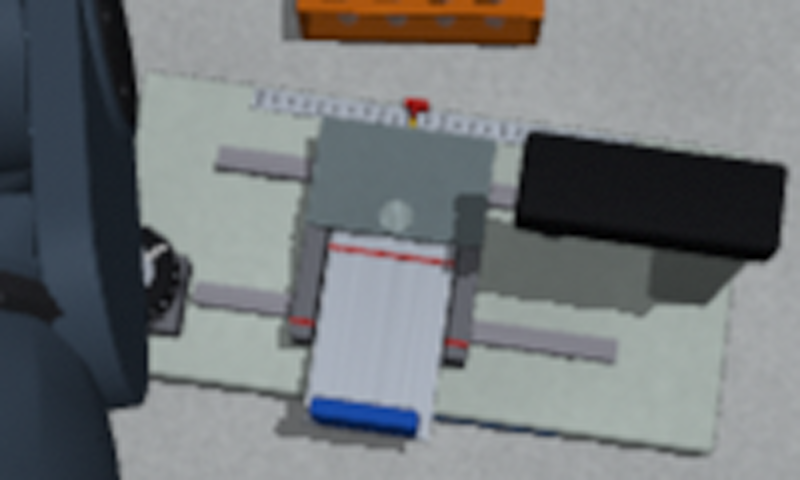

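View pics/s6z.png

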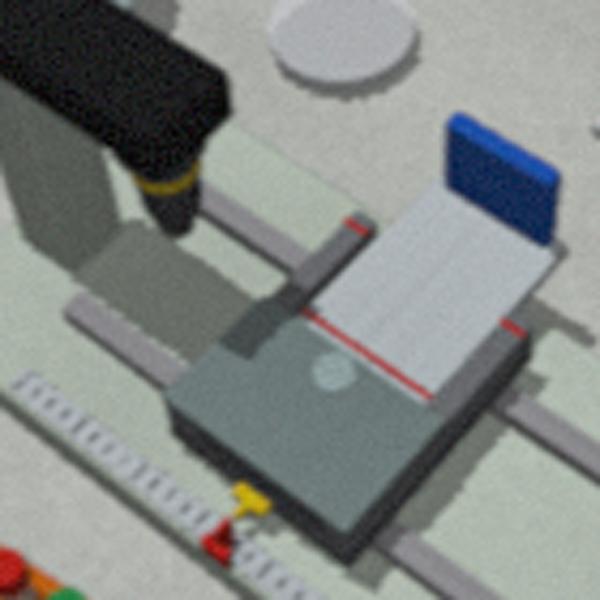

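View pics/w6.png

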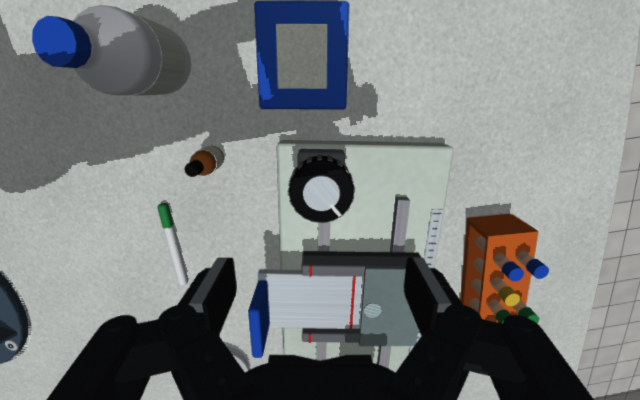

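Run:
```python
from h import *
np.set_printoptions(precision=1,suppress=True)
T=cam(ctrl.snapshot('top'));S=cam(ctrl.snapshot('scene'))
q=lambda c,u,v,sc,o,z:ray(c,((u+.5)/sc+o[0]-.5,(v+.5)/sc+o[1]-.5),z)
t=lambda u,v,z:q(T,u,v,4,(220,120),z);s=lambda u,v,z:q(S,u,v,600/140,(220,160),z)
print('gripS',s(450,126,122),s(557,181,122),s(459,112,122),s(561,167,122),s(507,147,122))
print('gripT',t(312,400,122),t(420,413,122),t(311,420,122),t(417,432,122))
print('lineS',s(305,312,68),s(432,398,68),'T',t(332,245,68),t(450,263,68))
print('markS',s(357,226,80),s(513,327,80),'T',t(303,322,80),t(458,344,80))
```

```text
gripS [529. -29. 122.] [534.3  30.9 122. ] [519.1 -29.4 122. ] [525.9  28.8 122. ] [527.4   1.  122. ]
gripT [535.5  27.2 122. ] [526.9 -34.8 122. ] [524.   27.9 122. ] [515.9 -32.9 122. ]
lineS [625.  -55.5  68. ] [636.8  20.7  68. ] T [639.   17.7  68. ] [626.2 -55.2  68. ]
markS [576.2 -54.9  80. ] [591.3  38.8  80. ] T [588.7  35.2  80. ] [573.4 -58.7  80. ]
```

```bash
python3 -m jog '[[[-0.013,0.030,0],0.01,0.06],[[-0.014,0.030,0],0,0.06],[[-0.013,0.030,0],0,0.06],[[-0.014,0.030,0],0,0.06],[[-0.013,0.030,0],0,0.06],[[0,0,0],0,0.06],[[0,0,0.02],0,0.06],[[0,0,0.03],0,0.06],[[0,0,0],0,0.06],[[0,0,0],0,0.06]]'
python3 - <<'E'
from h import *
np.set_printoptions(precision=4,suppress=True)
d,c,s=snap('wrist','w7');print(s['clock'],s['tcp_pos'],R.from_quat(s['eef_rot']).as_matrix()[:,0])
E
```

```text
clock: 15.35
tcp_pos: [525.4, -0.9, 171.3]
eef_rot: [0.997, -0.079, 0.001, -0.0]
wrist_force: [0.5, -0.2, 0.1]
width: 0.707
15.35 [525.4217  -0.8874 171.3439] [ 0.9877 -0.1566  0.0012]
```

View pics/w7.png

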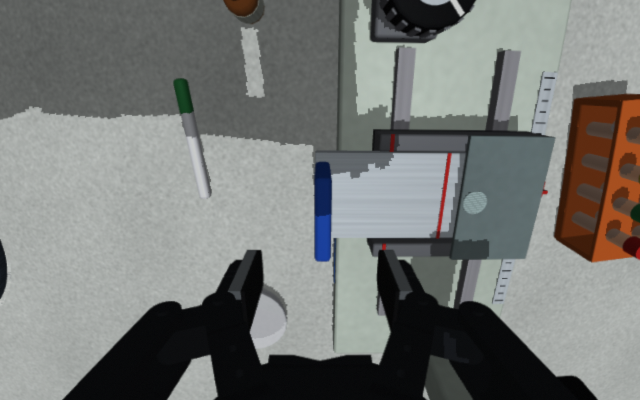

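Run:
```python
from h import *
np.set_printoptions(precision=1,suppress=True)
s=ctrl.observe();c=cam(ctrl.snapshot('wrist'),s)
for uv in[(323,164),(323,259),(323,211)]:print(ray(c,uv,122))
```

```text
[533.6  38.5 122. ]
[522.9 -31.1 122. ]
[528.6   6.  122. ]
```

```bash
python3 -m jog '[[[0.001,-0.001,0.02],0,0.06],[[0,0,0.02],0,0.06],[[0,0,0.02],0,0.06],[[0,0,0.016],0,0.06],[[0,0,0.01],0,0.06],[[0,0,0],0,0.06],[[0,0,0],0,0],[[0,0,0],0,0],[[0,0,0],0,0],[[0,0,0],0,0],[[0,0,0],0,0],[[0,0,0],0,0]]'
python3 - <<'E'
from h import *
d,c,s=snap('wrist','w8');print(s['clock'],s['tcp_pos'],s['wrist_force'],s['width'])
E
```

```text
clock: 16.95
tcp_pos: [527.0, -0.5, 84.9]
eef_rot: [0.997, -0.079, 0.001, 0.0]
wrist_force: [5.4, -1.5, -1.3]
width: 0.128
16.95 [ 5.26971421e+02 -5.20464772e-01  8.48587738e+01] [ 5.42468362 -1.50647964 -1.31939488] 0.12759315634418048
```

View pics/w8.png

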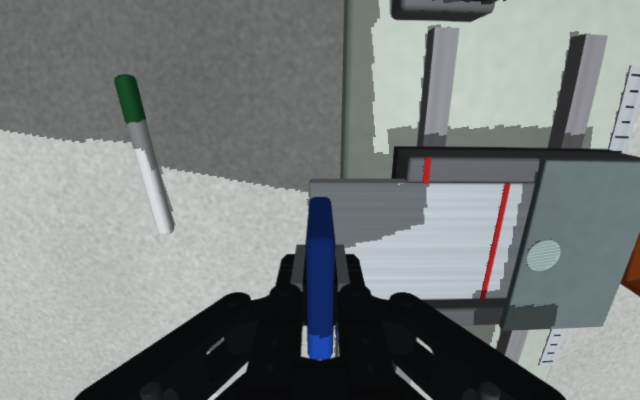

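```bash
python3 -m jog '[[[-0.006,0,0],0,0],[[-0.008,0,0],0,0],[[-0.008,0,0],0,0],[[-0.008,0,0],0,0],[[-0.008,0,0],0,0],[[-0.007,0,0],0,0],[[-0.004,0,0],0,0],[[0,0,0],0,0],[[0,0,0],0,0],[[0,0,0],0,0]]'
python3 - <<'E'
from h import *
d,c,s=snap('wrist','w9');print(s['clock'],s['tcp_pos'],s['wrist_force'],s['width'])
snap('top','t9');snap('scene','s9')
m=cv2.imread('pics/t9.png');cv2.imwrite('pics/t9z.png',cv2.resize(m[130:230,270:370],(600,600),interpolation=cv2.INTER_CUBIC))
m=cv2.imread('pics/s9.png');cv2.imwrite('pics/s9z.png',cv2.resize(m[180:300,240:360],(600,600),interpolation=cv2.INTER_CUBIC))
E
```

```text
clock: 18.25
tcp_pos: [479.6, 7.1, 84.9]
eef_rot: [0.997, -0.079, 0.002, -0.0]
wrist_force: [10.0, -1.5, -5.1]
width: 0.132
18.25 [479.55250304   7.06640282  84.88858806] [10.02059808 -1.53397696 -5.07707049] 0.13177553393796385
```

View pics/w9.png

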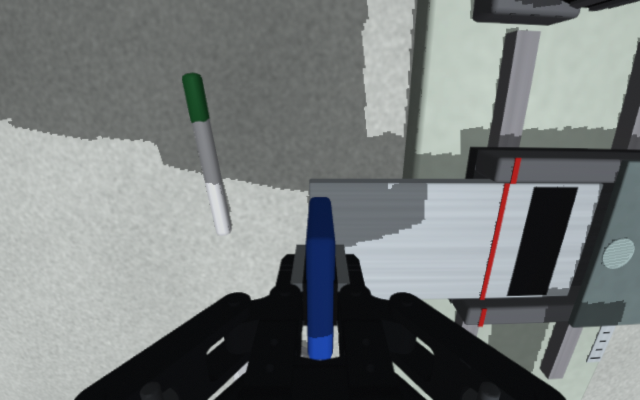

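View pics/t9z.png

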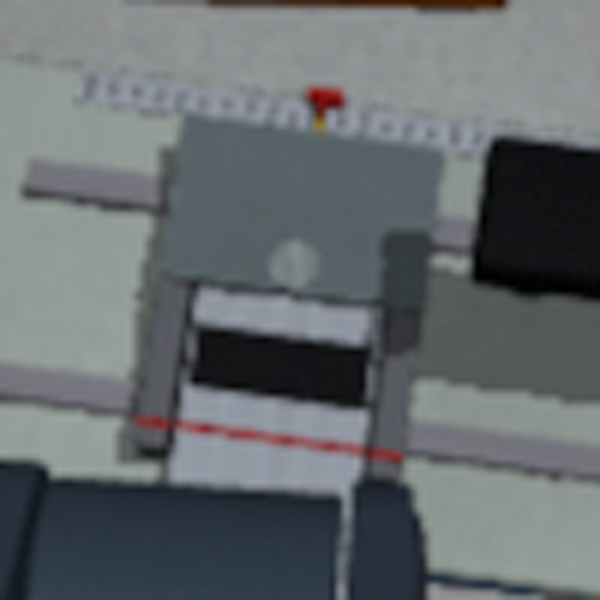

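View pics/s9z.png

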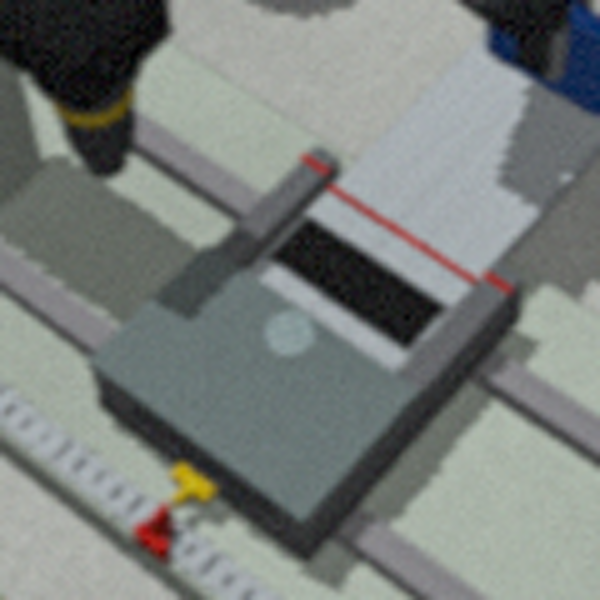

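Run:
```python
from h import *
np.set_printoptions(precision=1,suppress=True)
s=ctrl.observe();W=cam(ctrl.snapshot('wrist'),s);T=cam(ctrl.snapshot('top'));S=cam(ctrl.snapshot('scene'))
th=-.152;xs=np.array([np.cos(th),np.sin(th),0])
q=lambda c,u,v,sc,o,z:ray(c,((u+.5)/sc+o[0]-.5,(v+.5)/sc+o[1]-.5),z)
t=lambda u,v,z:xs@q(T,u,v,6,(270,130),z);k=lambda u,v,z:xs@q(S,u,v,5,(240,180),z);w=lambda u,v,z:xs@ray(W,(u,v),z)
print('T line',t(190,427,68),t(365,450,68),'mark',t(153,421,80),t(387,456,80))
print('S line',k(335,190,68),k(475,280,68),'mark',k(318,163,80),k(498,284,80))
print('W line',w(507,188,68),w(484,296,68),'mark',w(516,168,80),w(482,315,80))
```

```text
T line 578.9326190672394 579.0008302602702 mark 577.4040115614711 575.7690585725843
S line 577.1675052369758 577.3451855104896 mark 577.1584182569256 579.7132947568246
W line 578.9353866828167 579.047714252713 mark 573.6214438585597 572.5481595008047
```

```bash
python3 -m jog '[[[-0.002,0,0],0,0],[[0,0,0],0,0],[[0,0,0],0,0],[[0,0,0],0,0],[[0,0,0],0,0]]'
python3 - <<'E'
from h import *
d,c,s=snap('wrist','w10');print(s['clock'],s['tcp_pos'],s['wrist_force'],s['width'])
snap('top','t10');snap('scene','s10')
m=cv2.imread('pics/t10.png');cv2.imwrite('pics/t10z.png',cv2.resize(m[130:230,270:370],(600,600),interpolation=cv2.INTER_CUBIC))
m=cv2.imread('pics/s10.png');cv2.imwrite('pics/s10z.png',cv2.resize(m[180:300,240:360],(600,600),interpolation=cv2.INTER_CUBIC))
E
```

```text
clock: 19.18
tcp_pos: [477.7, 7.4, 84.9]
eef_rot: [0.997, -0.079, 0.003, -0.0]
wrist_force: [10.1, -1.2, -5.8]
width: 0.133
19.175 [477.65762341   7.3731447   84.89737162] [10.13726862 -1.20791988 -5.75930646] 0.13337686491678485
```

View pics/t10z.png

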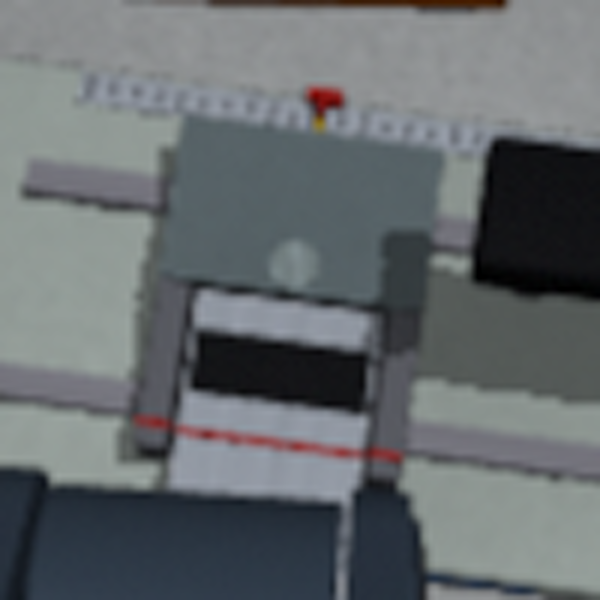

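View pics/s10z.png

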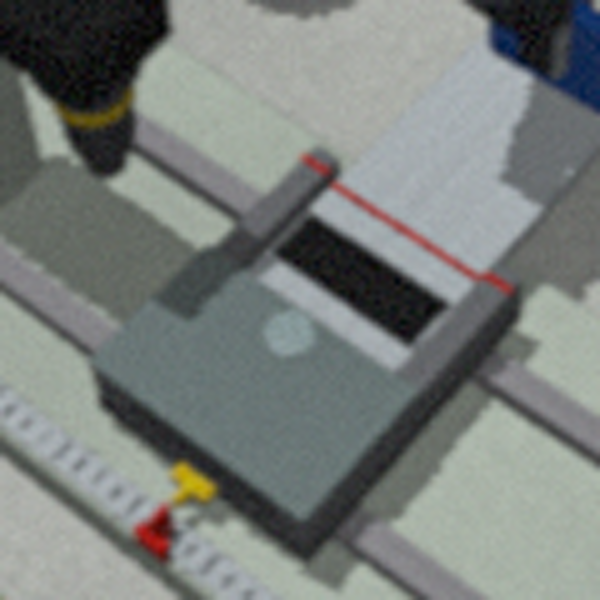

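View pics/w10.png

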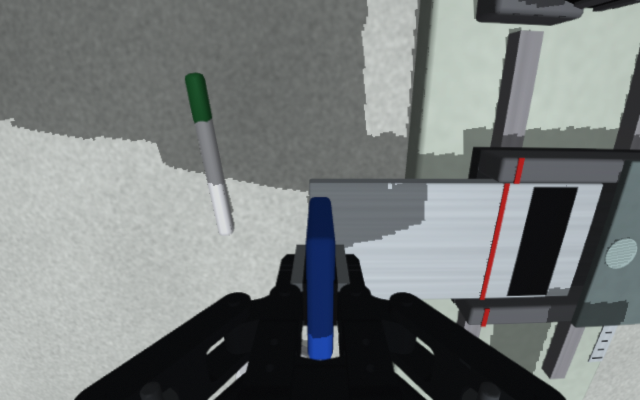

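Run:
```python
from h import *
s=ctrl.observe();d=ctrl.snapshot('wrist');W2=cam(d,s)
s8=dict(s);s8['tcp_pos']=np.array([526.97,-.52,84.86]);s8['eef_rot']=[.997,-.079,.001,0]
W1=cam(d,s8)
th=-.152;xs=np.array([np.cos(th),np.sin(th),0])
f=lambda c,u,v,z:xs@ray(c,(u,v),z)
print('w8 line',f(W1,507,185,68),f(W1,483,298,68),'mark',f(W1,428,160,80),f(W1,425,180,80))
print('w10 line',f(W2,507,185,68),f(W2,483,298,68),'mark',f(W2,521,160,80),f(W2,518,180,80),f(W2,485,322,80),f(W2,487,309,80))
def P(n,T):
  pass
```

```text
w8 line 626.2953547557595 626.343952556942 mark 574.9919079302863 574.583627472583
w10 line 576.6023641606258 576.7023017527675 mark 573.458123681487 574.0748129399523 573.5927916623735 572.8614317747642
```

```bash
python3 -m jog '[[[0,0,0],0,0],[[0,0,0],0,0]]'; python3 -c "
from bench import ctrl
print(ctrl.hand_in())"
```

```text
clock: 19.62
tcp_pos: [477.6, 7.4, 84.9]
eef_rot: [0.997, -0.079, 0.002, -0.0]
wrist_force: [11.4, -1.5, -6.0]
width: 0.134
the job is handed in; nothing more can be done
None
```

I turned the handwheel clockwise about 3.5 rad in one grasp until the pointer stood at the load marker. I then released it, pinched the blue grip, pulled the tray out 50 mm, and handed in at about 19.6 s while still holding it.

- **Pointer:** it measured within about 1 mm of the marker's blade in the top view. It still looked lined up in both fixed cameras after the tray was pulled.
- **Tray line:** the arm moved 50.0 mm while pulling. The cameras disagreed on how far the red line was from the carriage's lines: top about +0.5 mm, scene about -3 mm, wrist about +3 mm. Setting each camera against its own reading with the tray home narrows that to between -1.5 and +1.6 mm, inside the 5 mm limit.
- **Hold:** the fingers stood 11 mm apart on the 12 mm plate, with a spring pull of about 11 N and the arm still. Finger force itself was not measured.
- **Bystanders:** those in view in the later pictures looked undisturbed. I did not measure their positions, and not all of them showed in the last pictures I viewed.

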